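Roll a tube blank into the V-block and home it against the stop

ROBOT

A 6-joint arm with a two-finger parallel gripper is mounted at the origin on the work surface. World frame = base frame: x ahead of the robot, y to its left, z up, the work surface at z = 0. Lengths are in m, angles in rad, forces in N, time in s.
With the tool pointing down it reaches from about 0.375 to 0.975 m from the base axis. Payload 3.8 kg.
Tool frame: the origin (TCP) lies midway between the tips of the shut fingers; the grasp point (between the pads) lies 19 mm behind it; x points along the fingers, y is the direction in which the jaws open and shut, and the axes are right-handed (so a half turn about x gives the same grasp; the last joint's range is limited). The gripper opens to 88 mm and grips with 3 to 60 N. Pads are 18 mm wide; open, the fingers measure 123 mm over their backs; the gripper's body (75 mm by 187 mm) begins 45 mm behind the grasp point.
Start: joints at [-1.282, 0.264, 1.604, -0, 1.274, -0.037], TCP at [0.216, -0.639, 0.239] pointing down, gripper open.
Joint ranges: [-2.63, 2.63], [-0.94, 2.18], [0.31, 2.57], [-1.31, 4.45], [0, 2.66], [-2.55, 2.55]. Speed limits (rad/s): [2.57, 2.57, 3.14, 3.14, 3.14, 3.14].

INTERFACE

Orientations are given as a rotation vector (axis times angle).
In Python, from cell import manip, inverse_kinematics, cams, order gives the robot as it stands. Calls block until the motion is done:
- manip.move_pose(position, orientation): joint-space move of the TCP to a pose.
- manip.move_linear(position, rate=0.15, rot=None): straight line of the TCP; rot=None keeps the orientation; rate is the mean speed in m/s.
- manip.set_joints(angles): joint-space move.
- manip.set_gripper(opening, force=None): finger opening in m; force is the grip in N (None keeps the last); returns when the fingers have stopped.
- manip.dwell(seconds).
- inverse_kinematics(position, orientation): joint angles nearest the present ones, or None.
- manip.state(): the state.
- cams.capture(name): name is "scene" or "side" or "wrist"; returns a dict with "image" (400x640x3 uint8, blue, green, red), "z_map" (400x640 float32, m along the optical axis (not along the pixel's ray), 0 where there is no reading), "intrinsics" (3x3 intrinsics, pixels), "position" and "orientation" of the camera in the world; the wrist camera has in their place "T_tool_cam" (4x4, takes a point from camera to tool coordinates, whose origin is the TCP and whose axes are the tool frame's). Camera axes: x right, y down, z forward; pixel columns grow to the right and rows downward; lengths in m; the calibration is good to about 2 mm. A picture is of the moment at which its call begins: read the wrist's pose just before it.
A pose or a line that the arm cannot do raises manip.IKError and nothing moves.
- order.close_job(): hands the job in, once; it reports no verdict.
The state is a dict: "clock": time; "joint_pos": joint angles; "joint_velocities": joint speeds; "tau": joint torques, N m; "tool_pos": TCP position; "tcp_rot": TCP orientation; "contact_force": force on the tool from outside, world axes, zero at the start; "moment": the same for the moment, N m; "gripper_width": finger opening in m.
Only numpy, scipy, OpenCV 4.12 (cv2) and the standard library are available. Lean on these libraries where they do the work, as an engineer would, in place of code of your own. Each camera call takes 0.05 s, during which the arm holds its last target.

TASK

Roll the long aluminium tube along the desk, up the ramp and into the groove of the plywood V-block, pushing its side with the fingers: it must roll, and must not be taken between the fingers, lifted or carried. Once it lies settled in the groove, push it endwise along the groove until its end is right up against the tall stop plate, then move clear and leave it there. Do not disturb the other things on the desk.

Things in the scene. Friction and masses are not known exactly. Their poses are not given: they have to be found in the camera images.
- tube: The long round aluminium tube, 40 mm in diameter and 180 mm long, about 0.26 kg, lying on the desk between the robot and the V-block. Origin at its centre, on its axis; its y axis runs along the tube (ends at y = -90 and +90 mm), x and z turn as it rolls. Treat it as a solid round bar with flat ends. Smooth; rolls freely, and slides along the groove at 1 to 2 N.
- vblock: Plywood V-block with a ramp, fixed to the desk, 250 mm long along its y axis. Origin on the desk, under the bottom line of the groove, halfway along; x points away from the robot, across the groove. Profile (mm): ramp from the desk at x = -70 to the crest, 11.7 high at x = -15; groove bottom 3 high at x = 0; far side 27.2 high at x = 42, flat to x = 56, then an 8 high foot to x = 86.
- crest (a point): Top of the ramp, middle of its length: 15 mm before the groove's bottom line, 11.7 mm above the desk. Both sides of the groove slope at 30 degrees; once the tube's axis has passed the crest it rolls down into the groove by itself.
- seat (a point): Where the tube's axis lies once it has settled in the groove: above the groove's bottom line, 26 mm above the desk, halfway along the V-block.
- stop: The tall stop plate, plywood, fixed upright across one end of the V-block (it may be either end: at y = +131 or -131 mm in the V-block's frame), axes parallel to the V-block's. 12 mm thick (along y), 55 mm high, from x = -29 to x = 46 mm. Origin at desk height, in the middle of its thickness, in line with the groove's bottom.
- cleat: Low plywood cleat, fixed across the other end of the V-block, 12 mm thick (along y), only 6 mm high, from x = -22 to x = 38 mm. Origin at desk height. It stops nothing.
- glue: Small green glue bottle with a white cap, standing upright, 28 mm in diameter, 85 mm high; origin at its base. Leave it alone.
- kitbox: Fibreboard kit box 70 x 70 x 52 mm with a small round speaker on top; origin at its base. Leave it alone.
- mouse: Black computer mouse about 100 x 60 x 32 mm beyond the V-block; origin at its base. Leave it alone.
- panel: Flat fibreboard panel 80 x 90 x 4 mm beyond the V-block. Leave it alone.
- driver: Screwdriver 170 mm long lying at the robot's right. Leave it alone.
- stub: Short round aluminium stub, 25 mm in diameter and 90 mm long, in the shallow white tray at the robot's left. Not the tube to be rolled; leave it alone.
- disc: Flat fibreboard disc, 60 mm in diameter, 6 mm thick, at the robot's right. Leave it alone.
- stop_mid (a point): Point in the middle of the stop plate's thickness, in line with the tube's axis when it lies in the groove (26 mm above the desk): 6 mm behind the plate's face, so 96 mm from the tube's centre when the tube's end touches the plate.
Things that resemble listed ones, but are neither listed nor needed, are in the scene too. What is shaped like the tube but green is not meant.

How it is judged:
By the outcome, as a careful person would: the job done as asked, in the order asked, and still so for the second after the job is handed in, with the robot touching nothing.
It also fails if it takes over 51 s, if anything falls off the work surface, if the arm or the gripper's body presses on something with over 40 N, if the wrist force passes 120 N, or if a joint passes its speed limit or range.

## Working session

There is one attempt and no reset: what is moved stays moved. The work goes in short steps, each a Python script; the robot and the scene stay as the last script left them, time stands still between calls to the robot, and variables do not carry over. Pictures are saved under pics/ and viewed, and the job is handed in when it is done.

```bash
ls; mkdir -p pics
python3 - <<'E'
from cell import manip,cams
import cv2,numpy as np
s=manip.state(); print(s['clock'],s['tool_pos'],s['tcp_rot'])
for n in ['scene','side']:
    c=cams.capture(n); cv2.imwrite(f'pics/{n}0.png',c['image']); np.savez(f'pics/{n}0.npz',**c)
    print(n,c['intrinsics'],c['position'],c['orientation'])
E
```

```text
pics
0.0 [ 0.21584932 -0.63882206  0.23740636] [ 2.04577074  0.33851849 -2.04633029]
scene [[370.65913651   0.         321.12136161]
 [  0.         370.65913651 192.60143803]
 [  0.           0.           1.        ]] [ 1.166376   -0.2673276   1.21149982] [-2.21210575 -1.50912986  0.39679987]
side [[466.52605159   0.         311.61007082]
 [  0.         466.52605159 196.90705239]
 [  0.           0.           1.        ]] [-0.06851335  0.6504355   0.93398327] [-0.99882423  2.4608929  -1.04213172]
```

View pics/scene0.png

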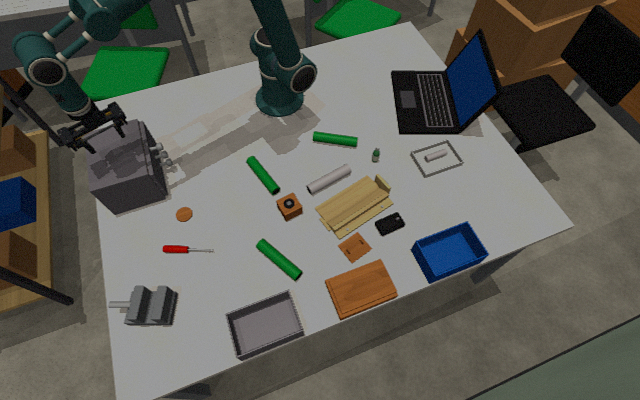

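View pics/side0.png

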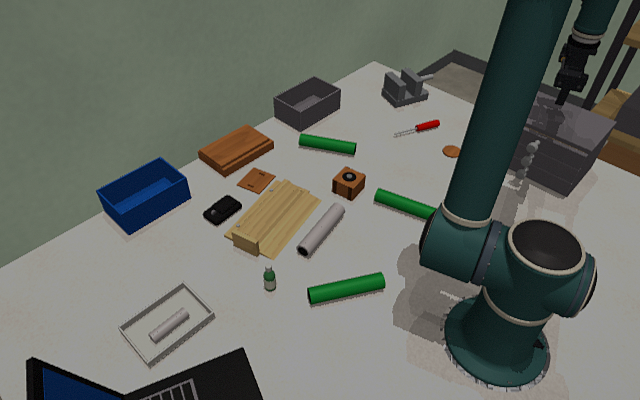

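```bash
cat > h.py <<'E'
import numpy as np,cv2
from scipy.spatial.transform import Rotation as R
def load(n): return dict(np.load(f'pics/{n}.npz'))
def cloud(c):
    K=c['intrinsics'];v,u=np.mgrid[:400,:640];z=c['z_map']
    p=np.stack([(u-K[0,2])/K[0,0]*z,(v-K[1,2])/K[1,1]*z,z],-1)
    w=p@R.from_rotvec(c['orientation']).as_matrix().T+c['position']
    w[z==0]=np.nan
    return w
def ray(c,u,v,h):
    K=c['intrinsics'];d=R.from_rotvec(c['orientation']).as_matrix()@np.array([(u-K[0,2])/K[0,0],(v-K[1,2])/K[1,1],1])
    o=c['position'];return o+d*(h-o[2])/d[2]
E
python3 - <<'E'
from h import *
for n,(x0,y0,x1,y1) in dict(scene0=(270,130,430,250),side0=(200,160,380,310)).items():
    c=load(n);w=cloud(c)
    cv2.imwrite(f'pics/{n}_crop.png',cv2.resize(c['image'][y0:y1,x0:x1],None,fx=4,fy=4,interpolation=cv2.INTER_CUBIC))
c=load('scene0')
for n in['scene0','side0']:
    c=load(n);w=cloud(c)
    hsv=cv2.cvtColor(c['image'],cv2.COLOR_BGR2HSV)
    h=w[...,2]; print(n,'desk',np.nanmedian(h[(abs(h)<.02)]))
    pts=[(330,179),(376,157),(290,207),(383,184),(356,205),(390,224)] if n=='scene0' else [(321,230),(270,280),(349,183),(245,243),(275,215)]
    for p in pts: print(p,w[p[1],p[0]].round(3),hsv[p[1],p[0]])
E
```

```text
scene0 desk -0.00040849507330920076
(330, 179) [0.492 0.042 0.031] [  9  18 138]
(376, 157) [0.466 0.246 0.035] [ 24  38 101]
(290, 207) [ 0.561 -0.139  0.051] [ 30 255   7]
(383, 184) [0.591 0.212 0.044] [ 17 140  82]
(356, 205) [0.62  0.094 0.011] [ 20 126 138]
(390, 224) [0.742 0.167 0.033] [21 66 27]
side0 desk 0.0010215269570800212
(321, 230) [0.467 0.056 0.038] [  5  19 144]
(270, 280) [0.442 0.255 0.044] [ 66 155  51]
(349, 183) [ 0.524 -0.119  0.051] [ 13 176 132]
(245, 243) [0.575 0.219 0.035] [ 18 128  96]
(275, 215) [0.611 0.085 0.01 ] [ 19 115 148]
```

```bash
ls pics
```

```text
scene0.npz
scene0.png
scene0_crop.png
side0.npz
side0.png
side0_crop.png
```

View pics/scene0_crop.png

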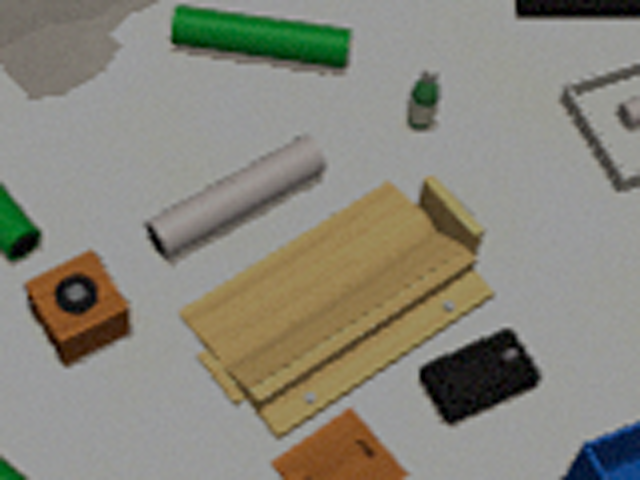

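View pics/side0_crop.png

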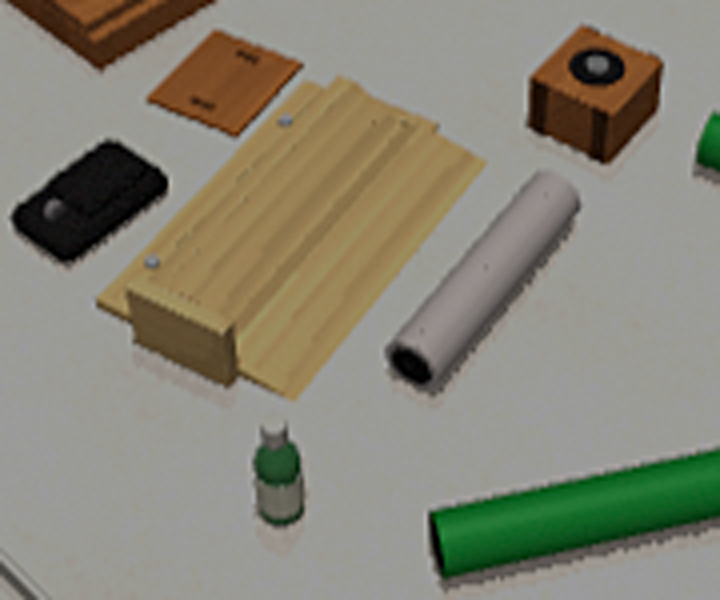

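```bash
cat > meas.py <<'E'
from h import *
from scipy.optimize import least_squares
def tube(c,reg=(0.40,0.70,-0.09,0.19),hmin=.012):
    w=cloud(c);hsv=cv2.cvtColor(c['image'],cv2.COLOR_BGR2HSV)
    x,y,z=w[...,0],w[...,1],w[...,2]
    m=(x>reg[0])&(x<reg[1])&(y>reg[2])&(y<reg[3])&(z>hmin)&(z<.07)&(hsv[...,1]<50)
    m=cv2.morphologyEx(m.astype(np.uint8),cv2.MORPH_OPEN,np.ones((3,3)))
    k,l,st,_=cv2.connectedComponentsWithStats(m); i=1+np.argmax(st[1:,4]); m=(l==i)
    P=w[m]
    def f(q):
        o=np.array([q[0],q[1],q[2]]);d=np.array([np.sin(q[3])*-1,np.cos(q[3]),0])
        r=P-o;r=r-np.outer(r@d,d);return np.linalg.norm(r,axis=1)-.02
    s=least_squares(f,[*P.mean(0)[:2],P[:,2].max()-.02,-.2],loss='soft_l1',f_scale=.002)
    q=s.x;d=np.array([-np.sin(q[3]),np.cos(q[3]),0]);t=(P-q[:3])@d
    cen=q[:3]+d*(np.percentile(t,.5)+np.percentile(t,99.5))/2
    return cen,np.degrees(q[3]),np.ptp(np.percentile(t,[.5,99.5])),np.sqrt(np.mean(f(q)**2)),m.sum()
def block(c):
    w=cloud(c);hsv=cv2.cvtColor(c['image'],cv2.COLOR_BGR2HSV)
    x,y,z=w[...,0],w[...,1],w[...,2]
    m=(x>.45)&(x<.8)&(y>-.12)&(y<.3)&(z<.08)&(hsv[...,0]>15)&(hsv[...,0]<25)&(hsv[...,1]>80)&(hsv[...,2]>45)
    m=cv2.morphologyEx(m.astype(np.uint8),cv2.MORPH_OPEN,np.ones((3,3)))
    k,l,st,_=cv2.connectedComponentsWithStats(m); i=1+np.argmax(st[1:,4]); return w,(l==i)
E
python3 - <<'E'
from meas import *
for n in['scene0','side0']:
    c=load(n);print(n,tube(c))
    w,m=block(c);P=w[m];print(m.sum(),P.min(0),P.max(0))
    g=c['image'].copy();g[m]=(0,0,255);cv2.imwrite(f'pics/{n}_m.png',cv2.resize(g[130:310,200:430],None,fx=3,fy=3))
    # profile fit: axis angle a, offset; heights as function of x local
    prof_x=[-.09,-.07,-.015,0,.042,.056,.0561,.086];prof_z=[0,0,.0117,.003,.0272,.0272,.008,.008]
    def f(q):
        d=np.array([-np.sin(q[2]),np.cos(q[2])]);e=np.array([np.cos(q[2]),np.sin(q[2])])
        X=(P[:,:2]-q[:2])@e;Y=(P[:,:2]-q[:2])@d
        r=P[:,2]-q[3]-np.interp(X,prof_x,prof_z); r[abs(Y)>.115]=0; return r
    best=None
    for x0 in (.58,.6,.62,.64):
      for a in (-.3,-.15,0,.1):
        s=least_squares(f,[x0,.09,a,0],loss='soft_l1',f_scale=.002,diff_step=1e-4)
        if best is None or s.cost<best.cost:best=s
    q=best.x;d=np.array([-np.sin(q[2]),np.cos(q[2])]);Y=(P[:,:2]-q[:2])@d;e=np.array([np.cos(q[2]),np.sin(q[2])]);X=(P[:,:2]-q[:2])@e
    hi=(P[:,2]>.035);lowY=Y[(X<-.03)&(X>-.065)]
    print('fit',q,np.degrees(q[2]),best.cost,'stop Y',Y[hi].min() if hi.any() else 0,Y[hi].max() if hi.any() else 0,'ramp Y',np.percentile(lowY,[.5,99.5]),'X',np.percentile(X,[.5,99.5]))
    cy=np.mean(np.percentile(lowY,[.5,99.5]));print('origin',q[:2]+d*cy)
E
```

```text
scene0 (array([0.48233271, 0.04113532, 0.01942764]), np.float64(11.358206958630893), np.float64(0.17987190118142377), np.float64(0.0026213283883063532), np.int64(481))
2571 [ 0.51302189 -0.04847233 -0.00553604] [0.71896163 0.22347237 0.05578182]
fit [ 5.87880206e-01  6.74556345e-01  5.22622330e-02 -6.63868013e-04] 2.994405377745957 0.0 stop Y -0.46954842947527714 -0.45481098480295806 ramp Y [-0.71905775 -0.4635321 ] X [-0.09270096  0.08784339]
origin [0.61876853 0.08406875]
side0 (array([0.48087561, 0.04143967, 0.02073786]), np.float64(11.317454902908176), np.float64(0.1799274415883001), np.float64(0.0018068869341663545), np.int64(894))
4032 [ 0.5086348  -0.04826141 -0.0030199 ] [0.71470862 0.22918706 0.06065533]
fit [ 5.80276492e-01  6.76922925e-01 -4.58718816e-03 -6.01066781e-04] -0.2628265212114994 0.0 stop Y -0.47752292929916157 -0.44759814278578797 ramp Y [-0.63931537 -0.46462129] X [-0.06271272  0.12763528]
origin [0.57774452 0.1249604 ]
```

```bash
python3 -c "
import cv2,numpy as np
a=cv2.imread('pics/scene0_m.png');b=cv2.imread('pics/side0_m.png');cv2.imwrite('pics/mm.png',cv2.resize(np.vstack([a,b]),(552,600)) if 0 else cv2.resize(np.hstack([a,b]),(800,313)))"
```

```text
(no output)
```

View pics/mm.png

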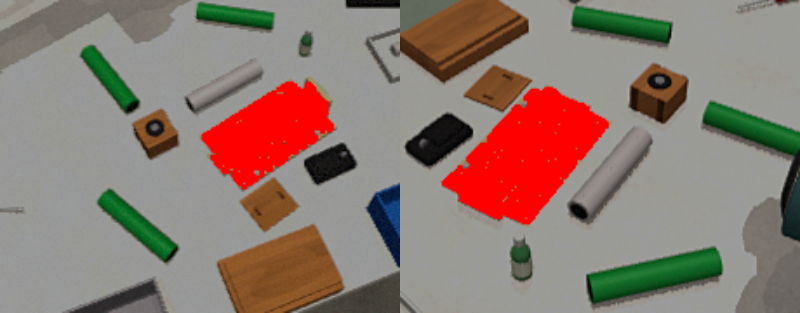

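Run:
```python
from meas import *
allP=[]
prof_x=[-.09,-.07,-.015,0,.042,.056,.0561,.086];prof_z=[0,0,.0117,.003,.0272,.0272,.008,.008]
def fit(P):
    def f(q):
        e=np.array([np.cos(q[2]),np.sin(q[2])]);d=np.array([-e[1],e[0]])
        D=P[:,:2]-[.615,.09];X=D@e-q[0];Y=D@d
        k=(abs(Y)<.105)
        r=P[:,2]-q[1]-np.interp(X,prof_x,prof_z)
        return np.where(k,r,0.)
    def g(q): return f([q[0],q[1],q[2]])
    best=None
    for x0 in (-.02,0,.02):
      for a in (.05,.1,.2,.3):
        s=least_squares(g,[x0,0,a],loss='soft_l1',f_scale=.002,x_scale=[.01,.01,.05])
        if best is None or s.cost<best.cost:best=s
    q=best.x;e=np.array([np.cos(q[2]),np.sin(q[2])]);d=np.array([-e[1],e[0]])
    D=P[:,:2]-[.615,.09];X=D@e-q[0];Y=D@d
    ly=np.percentile(Y[(X<-.03)&(X>-.065)],[.5,99.5]);cy=ly.mean()
    hi=P[:,2]>.035
    print(np.degrees(q[2]),'dz',q[1],'rms',np.sqrt(np.mean(np.clip(g(q),-.01,.01)**2)),'len',np.ptp(ly),'Xr',np.percentile(X,[.5,99.5]),'stopY',np.percentile(Y[hi]-cy,[2,50,98]))
    o=np.array([.615,.09])+e*q[0]+d*cy; print('origin',o)
for n in['scene0','side0']:
    c=load(n);w,m=block(c);fit(w[m]);allP.append(w[m])
fit(np.vstack(allP))
for n,ps in dict(scene0=[(376,157)],side0=[(270,285)]).items():
  pass
```

```text
13.285026499433112 dz -0.0005560888367582444 rms 0.0026568260923441247 len 0.24574482674968795 Xr [-0.06771312  0.08541763] stopY [0.12472823 0.12714081 0.12977393]
origin [0.60627982 0.08483667]
13.779503114043935 dz 0.000920625287431113 rms 0.0018833818662854435 len 0.2530590442553908 Xr [-0.06979711  0.08262118] stopY [0.11932392 0.13008149 0.13336257]
origin [0.60352085 0.09023521]
13.916531015353153 dz 0.00039653602137815826 rms 0.0023411330976456464 len 0.25284746161478844 Xr [-0.06915428  0.08508156] stopY [0.12050953 0.13056909 0.13462549]
origin [0.60396351 0.08889137]
```

Candidates, by scene pixels: grey tube (330,179), green rollers (335,139), (262,175) and (278,259), small stub in the tray (436,155). Only the grey one fits: measured 180 mm long with 20 mm radius, lying between the robot and the block, and confirmed in the crops. The stop plate is at the block's +y end (scene 383,184).

```bash
cat >> h.py <<'E'
O=np.array([.6042,.0884]);A=np.radians(13.6)
def rot(a):
    y=np.array([-np.sin(a),np.cos(a),0]);x=np.array([0,0,-1.]);return R.from_matrix(np.stack([x,y,np.cross(x,y)],1)).as_rotvec()
def W(X,Y,z,a=A,o=O): return np.array([o[0]+X*np.cos(a)-Y*np.sin(a),o[1]+X*np.sin(a)+Y*np.cos(a),z])
def L(p):
    d=np.array(p)[:2]-O;return np.array([d[0]*np.cos(A)+d[1]*np.sin(A),-d[0]*np.sin(A)+d[1]*np.cos(A)])
E
python3 - <<'E'
from h import *
from cell import manip,inverse_kinematics
s=manip.state()
print(R.from_rotvec(s['tcp_rot']).as_matrix().round(2))
T=np.array([.4816,.0413]);a=np.radians(11.34)
print('tube local',L(T))
for r in (rot(a),rot(a+np.pi)): print(inverse_kinematics(W(-.058,0,.008,a,T),r))
for n in['scene0','side0']:
    c=load(n);w=cloud(c);hsv=cv2.cvtColor(c['image'],cv2.COLOR_BGR2HSV)
    m=((hsv[...,0]>45)&(hsv[...,0]<80)&(hsv[...,1]>120)&(w[...,0]<.9)&(w[...,2]>.01)&(w[...,2]<.1)).astype(np.uint8)
    k,l,st,_=cv2.connectedComponentsWithStats(m)
    for i in range(1,k):
        if st[i,4]>15:P=w[l==i];print(n,st[i,4],P.min(0).round(3),P.max(0).round(3))
    m=((w[...,0]>.45)&(w[...,0]<.65)&(w[...,1]<-.08)&(w[...,1]>-.2)&(w[...,2]>.045)&(w[...,2]<.09));P=w[m];print('box',P.min(0),P.max(0))
E
```

```text
[[-0.    0.32 -0.95]
 [ 0.   -0.95 -0.32]
 [-1.   -0.   -0.  ]]
tube local [-0.13023761 -0.01695094]
[ 1.17567435e-02  7.59678194e-02  2.31254560e+00 -4.44089210e-16
  7.53079238e-01 -1.75695992e+00]
[ 1.17567435e-02  7.59678194e-02  2.31254560e+00 -8.88178420e-16
  7.53079238e-01  1.38463273e+00]
scene0 401 [0.269 0.052 0.01 ] [0.376 0.212 0.045]
scene0 26 [0.451 0.237 0.039] [0.469 0.253 0.067]
scene0 394 [ 0.287 -0.227  0.014] [ 0.466 -0.148  0.045]
scene0 579 [ 0.635 -0.293  0.018] [ 0.806 -0.181  0.044]
box [ 0.50533211 -0.17548375  0.04507591] [ 0.58402545 -0.0988638   0.05640273]
side0 641 [ 0.627 -0.282  0.011] [ 0.79  -0.176  0.047]
side0 774 [ 0.3   -0.213  0.01 ] [ 0.457 -0.146  0.044]
side0 82 [0.438 0.242 0.041] [0.458 0.262 0.066]
side0 1221 [0.25  0.057 0.011] [0.365 0.222 0.045]
box [ 0.50308528 -0.17746375  0.04516556] [ 0.5831095  -0.09796635  0.05901598]
```

Run:
```python
from h import *
from cell import manip,cams
T=np.array([.4816,.0413]);a=np.radians(11.34)
r=rot(a+np.pi)
manip.move_pose(W(-.06,0,.20,a,T),r)
manip.move_linear(W(-.06,0,.009,a,T),rate=.2)
print(manip.state()['clock'],manip.state()['tool_pos'],manip.state()['contact_force'],manip.state()['gripper_width'])
c=cams.capture('side'); cv2.imwrite('pics/side1.png',cv2.resize(c['image'][130:330,180:440],None,fx=3,fy=3)); np.savez('pics/side1.npz',**c)
```

```text
3.7 [0.42374091 0.02940962 0.00974534] [-0.12912195 -0.31703369 -0.67489367] 0.08850950404214147
```

View pics/side1.png

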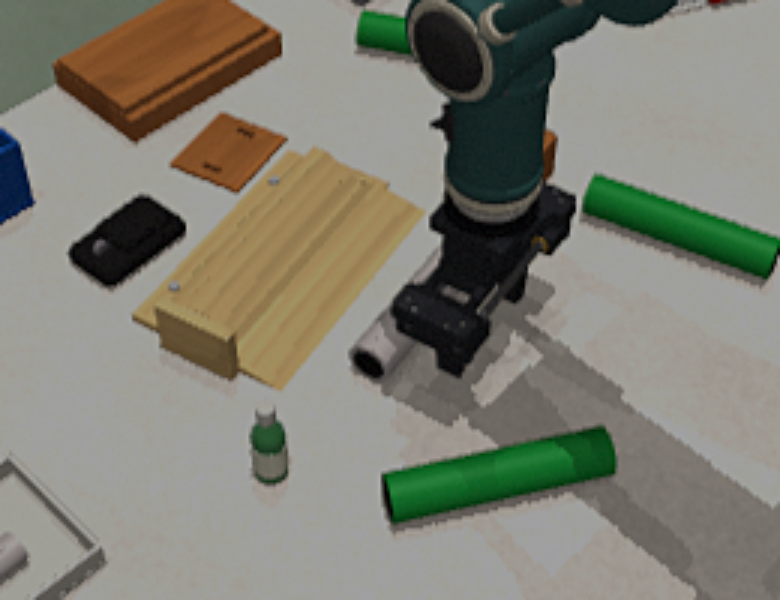

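Run:
```python
from h import *
from meas import tube
from cell import manip,cams
r=rot(A+np.pi)
p=manip.state()['tool_pos'];Y0=-.017
print(L(p))
manip.move_linear(W(-.115,Y0,.012),rate=.035,rot=r)
s=manip.state();print(s['clock'],L(s['tool_pos']),s['contact_force'])
for n in('side','scene'):
    c=cams.capture(n); cv2.imwrite(f'pics/{n}2.png',cv2.resize(c['image'][130:330,180:440],None,fx=3,fy=3))
    try:
        t=tube(c);print(n,L(t[0]),t[1:])
    except Exception as e:print(e)
```

```text
[-0.18893305 -0.01495442]
6.05 [-0.11514089 -0.01697183] [-0.50238631  0.70483572 -0.81407137]
side [-0.08089758  0.05330768] (np.float64(7.4724058869423065), np.float64(0.03746647637805732), np.float64(0.003027080943922429), np.int64(209))
scene [-0.08109289 -0.01862917] (np.float64(11.939416768211904), np.float64(0.17885876581453375), np.float64(0.0023978109394044316), np.int64(490))
```

View pics/scene2.png

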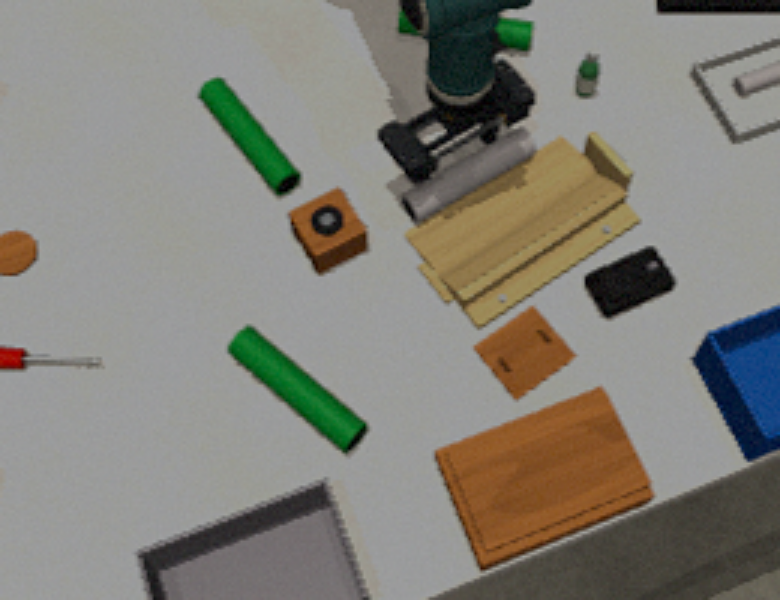

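View pics/side2.png

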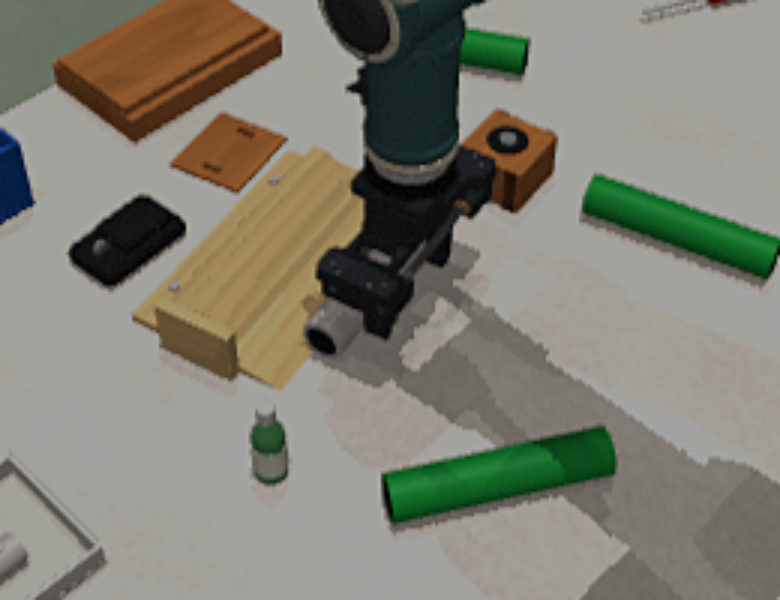

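Run:
```python
from h import *
from meas import tube
from cell import manip,cams
Y0=-.017
manip.move_linear(W(-.062,Y0,.017),rate=.03)
s=manip.state();print(s['clock'],L(s['tool_pos']),s['contact_force'])
c=cams.capture('scene');t=tube(c);print(L(t[0]),t[0][2],np.degrees(A)-t[1],t[2:])
manip.move_linear(W(-.039,Y0,.0195),rate=.02)
s=manip.state();print(s['clock'],L(s['tool_pos']),s['contact_force'])
manip.dwell(.3)
c=cams.capture('scene'); cv2.imwrite('pics/scene3.png',cv2.resize(c['image'][110:230,260:430],None,fx=4,fy=4))
t=tube(c);print(L(t[0]),t[0][2],np.degrees(A)-t[1],t[2:])
```

```text
8.075 [-0.06203151 -0.0170118 ] [-0.69299805 -0.12495046 -0.18430435]
[-0.02957214 -0.01966453] 0.02831552086676232 0.01091414172455174 (np.float64(0.17745090989860157), np.float64(0.002710009635274934), np.int64(481))
9.4333 [-0.03915649 -0.01698724] [-1.14038535  1.05654829 -0.7481863 ]
[ 0.00094483 -0.01930521] 0.025568485641612987 0.06746783742732454 (np.float64(0.17747749344374586), np.float64(0.0022677592794319644), np.int64(488))
```

View pics/scene3.png

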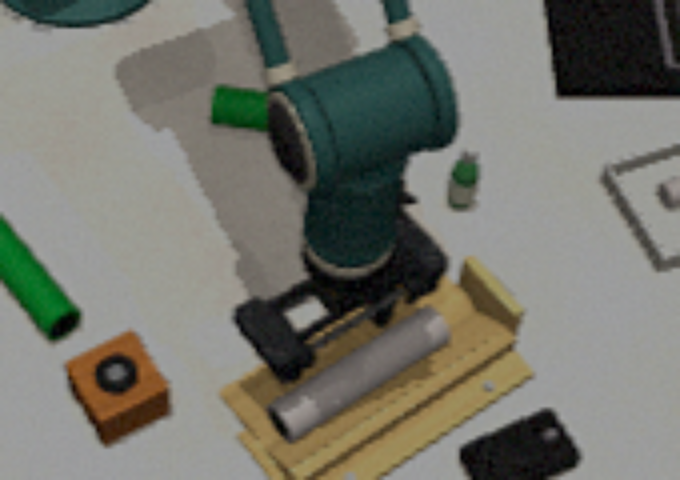

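Run:
```python
from h import *
from meas import tube
from cell import manip,cams
Y0=-.017
manip.move_linear(W(-.065,Y0,.03),rate=.1)
manip.move_linear(W(-.065,Y0,.13),rate=.2)
manip.set_gripper(0.0)
manip.move_linear(W(0,-.145,.12),rate=.2)
manip.move_linear(W(0,-.145,.022),rate=.12)
manip.dwell(.2)
s=manip.state();print(s['clock'],L(s['tool_pos']),s['tool_pos'][2],s['contact_force'],s['gripper_width'])
for n,(x0,y0,x1,y1) in dict(scene=(270,130,430,250),side=(200,160,380,310)).items():
    c=cams.capture(n); cv2.imwrite(f'pics/{n}4.png',cv2.resize(c['image'][y0:y1,x0:x1],None,fx=4,fy=4))
    t=tube(c,(.5,.7,-.09,.22),.015);print(n,L(t[0]),t[0][2],t[1:])
```

```text
14.2 [ 0.00081289 -0.14534432] 0.02314583536266964 [-0.3749209  -0.17471892 -0.21239452] 0.0003007488298808038
scene [0.00097439 0.0159742 ] 0.02577105056382092 (np.float64(13.81372732022871), np.float64(0.107140126449062), np.float64(0.00208312401882351), np.int64(257))
side [-0.00023173 -0.01738571] 0.026981429477761696 (np.float64(13.812150874711584), np.float64(0.17798568750113364), np.float64(0.0019759242314154107), np.int64(787))
```

View pics/scene4.png

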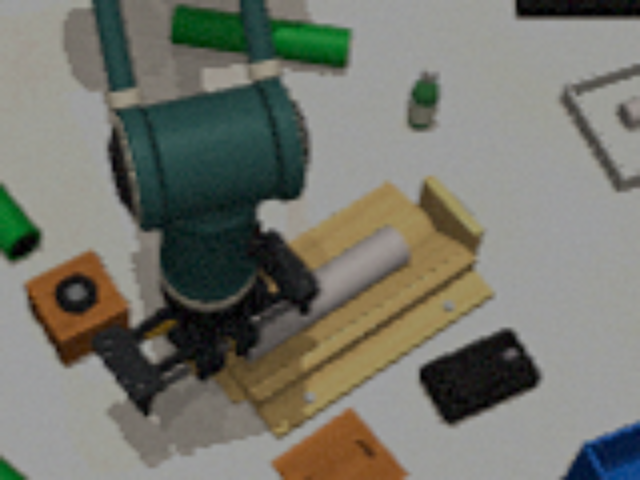

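View pics/side4.png

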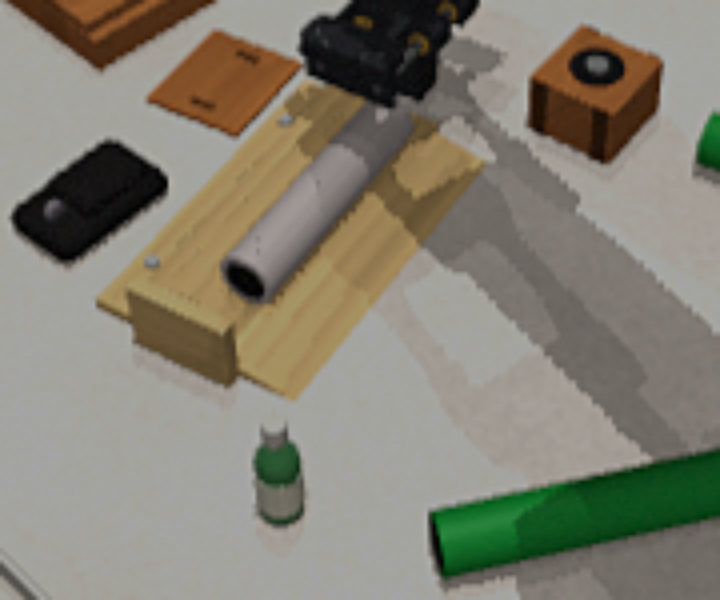

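Run:
```python
from h import *
from cell import manip
d=np.array([-np.sin(A),np.cos(A),0])
def F():
    v=[]
    for _ in range(4): v.append(manip.state()['contact_force']@d); manip.dwell(.02)
    return np.mean(v)
b=F();print('base',b)
manip.move_linear(W(0,-.085,.022),rate=.03);print('at -.085',F()-b)
y=-.085;n=0
while y<-.058:
    y+=.002; manip.move_linear(W(0,y,.022),rate=.02); f=F()-b
    print(round(y,3),round(f,2),end=' | ')
    if f<-5: break
s=manip.state();print(s['clock'],L(s['tool_pos']),s['contact_force'])
```

```text
base -0.40087149166334574
at -.085 0.4953472024915312
-0.083 0.3 | -0.081 0.14 | -0.079 0.38 | -0.077 0.47 | -0.075 0.21 | -0.073 -2.79 | -0.071 -9.94 | 18.8 [ 0.00036526 -0.07333692] [ 2.73439159 -9.42699649 -0.23486328]
```

Run:
```python
from h import *
from meas import tube
from cell import manip,cams
manip.move_linear(W(0,-.12,.022),rate=.06)
manip.move_linear(W(0,-.14,.2),rate=.2)
manip.move_pose(W(-.1,-.30,.25),rot(A+np.pi))
manip.dwell(.3)
s=manip.state();print(s['clock'],s['contact_force'])
for n,(x0,y0,x1,y1) in dict(scene=(270,130,430,250),side=(200,160,380,310)).items():
    c=cams.capture(n); cv2.imwrite(f'pics/{n}5.png',cv2.resize(c['image'][y0:y1,x0:x1],None,fx=4,fy=4))
    t=tube(c,(.5,.7,-.09,.25),.015);print(n,L(t[0]),t[0][2],t[1:])
```

```text
21.9083 [ 0.14978741  0.63060978 -0.62477412]
scene [0.00078584 0.03235371] 0.02542534877456899 (np.float64(13.798008205347092), np.float64(0.17989078278930926), np.float64(0.0025329737436580735), np.int64(483))
side [-0.0003966   0.02828531] 0.02694317999232572 (np.float64(13.98135742687537), np.float64(0.16894820328071236), np.float64(0.001641558238939069), np.int64(769))
```

View pics/scene5.png

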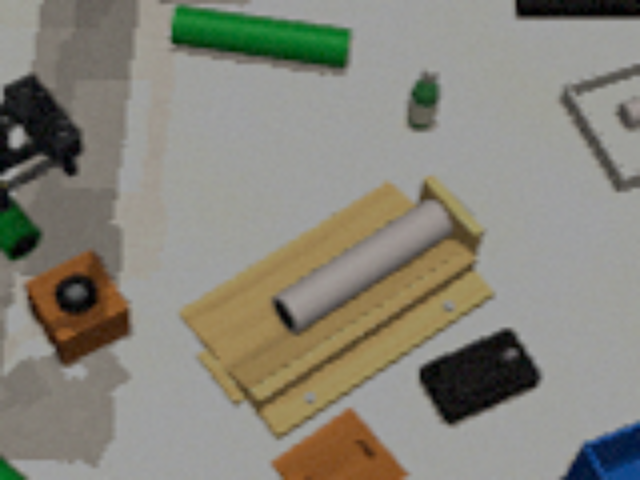

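View pics/side5.png

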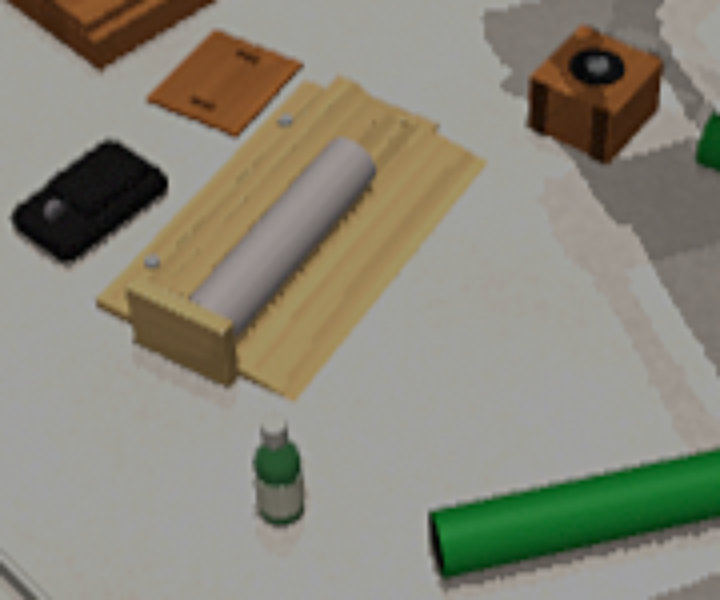

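Run:
```python
from cell import manip,order
order.close_job();print(manip.state()['clock'])
```

```text
the job is handed in; nothing more can be done
the job is handed in; nothing more can be done
```

The tube is lying in the groove with its end against the stop plate, and I handed the job in at about 22 s on the robot's clock. I rolled it along the desk and up the ramp with the open fingertips side by side behind it. It dropped over the crest and settled. I then pushed it endwise along the groove with shut fingers, backed off and moved clear.

- **Seating:** the tube is within about 1 mm of the groove line, parallel to it to about 0.4°. Its axis is 25–27 mm above the desk; the given height is 26 mm.
- **Against the stop:** the push force rose from near zero to about 10 N within 4 mm, with the tool where the tube's end should meet the plate. The scene view shows no gap. The side view cannot confirm it, because the plate hides that end and the tube measures only 169 mm long there. The tube centre came out at +32 mm (scene) and +28 mm (side) along the block, against the ideal +35 mm. I put that down to calibration and the hidden end.
- **Other things:** in the final close-up views the glue, kit box, mouse and panel look unmoved. I did not re-measure them. The driver and disc were outside those views and the stub only partly in them, but the arm never worked near any of them.

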